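# Raise the vial rack and hold the case lid open

### The job

Turn the hand crank on top of the vial case's gear housing clockwise, through its full turns, until it comes up against its stop and the vial rack inside is all the way up, keeping the lid shut meanwhile. Then take the lid by its red grip, lift it to 60 degrees open and keep it still there: the lid falls shut by itself, so finish while still holding it by the grip. Leave the jar, bottle, beaker, spatula and foam rack where they are.

Things in the scene. Friction and masses are not known exactly. Their poses are not given: they have to be found in the camera images.
- case: Fixed aluminium vial case, a box 180 (x) x 210 (y) x 115 mm high under a hinged lid; origin under its centre, on the table; x points from the lid's free edge to its hinge, y along the hinge, z up; turned up to 0.3 rad. Grey gear housing 90 x 110 x 135 mm high on its +y side (centre x -35, y 160). The rack of amber vials inside rises with the crank and always stays below the lid.
- crank_axis (a point): Point on the vertical axis of the crank, at grip height (178 mm above the table), at x -35, y 165 mm in the case's frame.
- crank_knob (a point): Middle of the orange crank sleeve, the part to grip: an upright cylinder 22 mm in diameter, 46 mm tall (153 to 199 mm above the table), which spins freely on its pin at the end of a flat steel crank arm (arm top 151 mm above the table). It circles 50 mm from the crank's axis; this point is 178 mm above the table.
- crank (a joint): Crank angle in rad, grows clockwise seen from above. At 0 the sleeve lies on the case's -x side of the axis, at pi/2 on its +y side. Starts between 0 and 1.5; stops at 14.2 (about two full turns or a little more), rack fully up, 45 mm. It stays where it is left; turning takes about 2 to 3 N at the sleeve.
- lid_hinge (a point): Middle of the lid's hinge axis: at x +90, z 120 mm in the case's frame; the axis runs along the case's y.
- lid_grip: Red lid grip: a barrel 30 mm long (along the case's y), 22 mm in diameter, that rolls freely about its own length on a 10 mm stem out of the middle of the lid's front edge. Origin at its centre, 212 mm from the hinge axis in the lid's plane; shut, it lies 120 mm above the table, 32 mm before the front wall. Held by its flat ends or its round sides, it lets the lid swing.
- lid (a joint): Lid opening in rad: 0 shut (level), grows as the front edge rises, 1.047 is 60 degrees, stop at 1.4. The lid is an aluminium frame 180 x 210 x 8 mm with a clear window, about 0.32 kg with its grip; it falls shut from any angle when let go (about 2 N at the grip lifts it).
- jar: Bystander: loose white jar, 44 mm wide, 50 mm tall, beside the case on its -y side; origin under its centre.
- amber_bottle: Bystander: loose amber bottle, 48 mm wide, 85 mm tall, beside the case on its -y side; origin under its centre.
- beaker: Bystander: loose glass beaker, 70 mm wide, 90 mm tall, beyond the gear housing on the +y side; origin under its centre.
- spatula: Bystander: loose steel spatula lying on the table at the right, in front; its origin lies under its middle.
- foam_rack: Bystander: loose white foam tube rack, a block 90 x 130 x 45 mm with grey dots for its holes, on the left of the table; origin under its centre.

How it is judged:
By the outcome, as a careful person would: the job done as asked, in the order asked, and still so for the second after the job is handed in, while the arm keeps its last pose, push and grip.
It also fails if it takes over 72 s, if anything falls off the work surface, if the arm or the gripper's body presses on something with over 40 N, if the wrist force passes 120 N, or if a joint passes its speed limit or range.

### The arm

A 6-joint arm with a two-finger parallel gripper is mounted at the origin on the work surface. World frame = base frame: x ahead of the robot, y to its left, z up, the work surface at z = 0. Lengths are in m, angles in rad, forces in N, time in s.
With the tool pointing down it reaches from about 0.425 to 1.125 m from the base axis. Payload 14.9 kg.
Tool frame: the origin (TCP) lies at the very end of the fingers, on their centre line; the grasp point (between the pads) lies 19 mm behind it; z points along the fingers, y is the line along which they close (so a half turn about z gives the same grasp; the last joint's range is limited). The gripper opens to 91 mm and grips with 3 to 60 N. Pads are 32 mm wide; open, the fingers measure 118 mm over their backs; the gripper's body (76 mm by 178 mm) begins 60 mm behind the grasp point.
Start: joints at [-1.26, 0.379, 1.734, -0, 1.028, -0.033], TCP at [0.236, -0.659, 0.19] pointing down, gripper open.
Joint ranges: [-2.77, 2.77], [-0.74, 2.19], [0, 2.66], [-1.06, 4.2], [0.31, 2.87], [-3.08, 3.08]. Speed limits (rad/s): [1.89, 1.89, 2.39, 3.14, 3.14, 3.14].

### API

Orientations are given as a unit quaternion [x, y, z, w].
In Python, from workcell import status, eyes, ticket gives the robot as it stands.
- The arm moves only by the shell command python3 -m inch 'ROWS' [FORCE]. ROWS is JSON, a list of rows, each a list of 3 entries, a list of its own where there are three numbers: the shift along the tool's x, y, z in m, then the turn, a rotation vector about the tool's x, y, z in rad, then the closure, from 0 (fully open) to 1 (shut). In form: [[[tx, ty, tz], [ax, ay, az], claw], ...]. A call has 1 to 8 rows; each row shifts and turns the commanded pose from where the row before left it, along the tool's axes as they then stand; what a row does not reach is not made up. A row lasts 1/8 s, in which the tool goes at most 62.5 mm and 10.7 degrees, less where a joint would pass 70% of its speed; a pose out of reach is approached as far as the arm can. A call is refused whole if a number of a shift passes 0.0625 or a number of a turn 0.188, either way. A call with a gripper value outside its range is refused whole. The fingers move at their own pace and stop on an object; FORCE is the grip in N (left out, the last holds). Time passes only in rows, so rows that do not move let the fingers close. It gives the time, the measured TCP pose, the force, the opening and the grip force at its end, in the units of the state.
- status.get_state(): the state, without advancing time (a new reading comes with each control period).
- eyes.capture(name): name is "side" or "top"; returns a dict with "pixels" (420x560x3 uint8, blue, green, red), "fov_y" (degrees; the focal length in pixels is half the picture's height over the tangent of half this angle, whatever the lens; pixels are square), "cx", "cy" (the principal point, pixels), "extrinsics" (4x4, takes a point from world to camera coordinates). Camera axes: x right, y down, z forward; pixel columns grow to the right and rows downward; lengths in m; the calibration is good to about 2 mm. A picture is of the moment at which its call begins. There is no depth.
- ticket.job_done(): hands the job in; it is judged then, once.
The state is a dict: "time_s": time; "joints": joint angles; "joint_velocities": joint speeds; "effort": joint torques, N m; "tool_pos": TCP position; "ee_rot": TCP orientation; "contact_force": force on the tool from outside, world axes, zero at the start; "wrist_torque": the same for the moment, N m; "grip_width": opening from 0.0 (shut) to 1.0 (fully open); "finger_force": force on a finger pad.
Only numpy, scipy, OpenCV 4.12 (cv2) and the standard library are available. Lean on these libraries where they do the work, as an engineer would, in place of code of your own. Each camera call takes 0.05 s, during which the arm holds its last target. There are 200 camera calls.

## Working session

There is one attempt and no reset: what is moved stays moved. The work goes in short steps, Python scripts to look and compute and a shell command to move; the robot and the scene stay as the last step left them, time stands still between calls to the robot, and variables do not carry over. Pictures are saved under pics/ and viewed, at most 10 in all, crops included, and the job is handed in when it is done.

```bash
mkdir -p pics; ls
python3 - <<'E'
from workcell import status, eyes
import cv2
for n in("side","top"):
    c=eyes.capture(n); cv2.imwrite(f"pics/{n}0.png",c["pixels"]); print(n,c["fov_y"],c["cx"],c["cy"],c["extrinsics"])
print(status.get_state())
E
```

```text
pics
side 42.47186835576009 287.4377611466466 216.75729432139786 [[ 0.99866272 -0.05010257  0.01274746 -0.5074352 ]
 [-0.01960893 -0.59523661 -0.80331119  0.14458734]
 [ 0.04783571  0.80198698 -0.59542307  1.57362918]
 [ 0.          0.          0.          1.        ]]
top 54.299970884353215 281.03879876452663 210.56330508434633 [[-0.00261206 -0.99997506  0.00656179  0.05673429]
 [-0.98468818  0.00142826 -0.1743191   0.52810912]
 [ 0.17430538 -0.00691665 -0.98466735  1.29717845]
 [ 0.          0.          0.          1.        ]]
{'time_s': 0.1, 'joints': array([-1.26031271e+00,  3.79338360e-01,  1.73469305e+00, -1.61629318e-05,
        1.02846969e+00, -3.32856135e-02]), 'joint_velocities': array([ 0.00135025, -0.00215568, -0.00243689,  0.00064341,  0.00120491,
        0.00037629]), 'effort': array([ 6.25232951e-04, -7.65038681e+01, -4.35290265e+01,  6.52508531e-02,
        3.98687075e-02, -3.59042622e-05]), 'tool_pos': array([ 0.23581983, -0.65870951,  0.1890808 ]), 'ee_rot': array([ 9.85263358e-01,  1.71043590e-01, -6.96069658e-05, -4.48910289e-04]), 'contact_force': array([-0.49785548, -1.03977626,  0.21142331]), 'wrist_torque': array([-0.00328465,  0.04300685,  0.00469233]), 'finger_force': 0.0, 'grip_width': 1.0017814078234635}
```

View pics/side0.png

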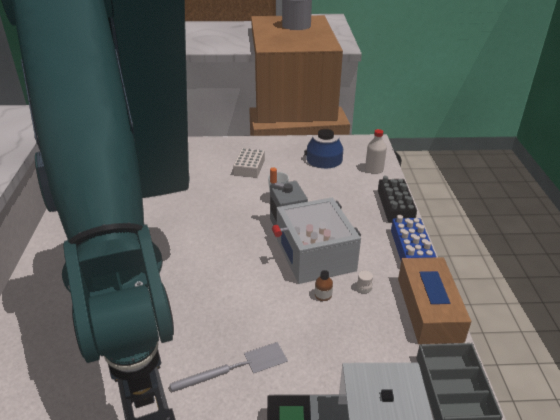

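View pics/top0.png

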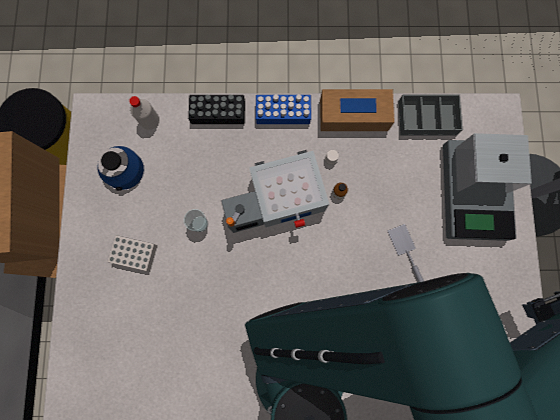

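The side view shows the case at about (318,238), the red grip at (277,230) and the crank sleeve at (273,175). In the top view the grip is at (299,223) and the sleeve at (230,221). I'll enlarge both.

Run:
```python
import cv2,numpy as np
a=cv2.imread("pics/top0.png")[140:260,180:360]; b=cv2.imread("pics/side0.png")[150:300,235:385]
cv2.imwrite("pics/ctop.png",cv2.resize(a,None,fx=4.4,fy=4.4,interpolation=3)); cv2.imwrite("pics/cside.png",cv2.resize(b,None,fx=4,fy=4,interpolation=3))
```

```text
(no output)
```

View pics/ctop.png

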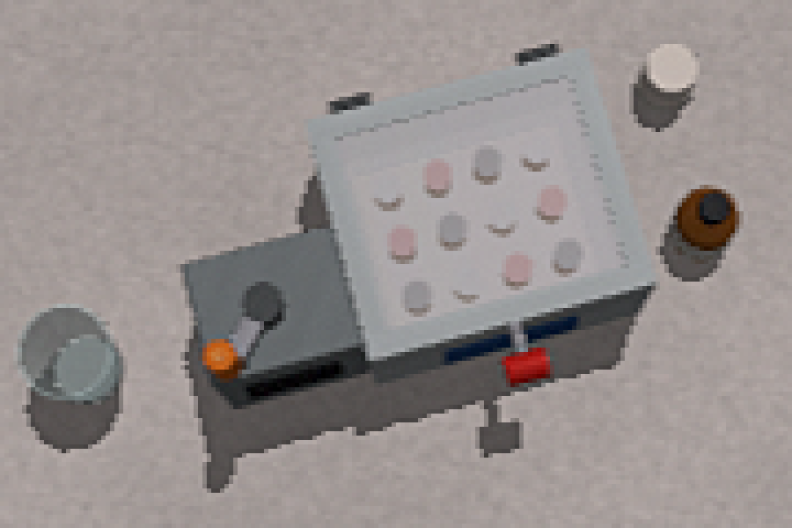

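View pics/cside.png

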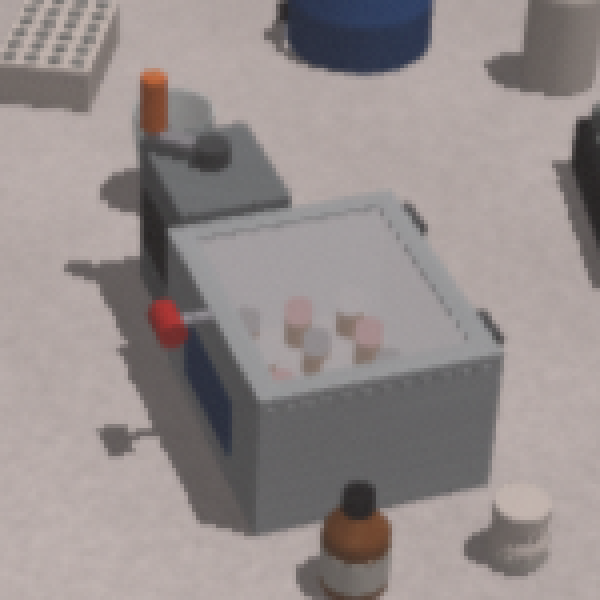

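The crops show the lid corners, the grip (top crop 528,367; side crop 167,324), the hub (264,303) and the sleeve (top crop 219,354; side crop 154,101). I'll fit the case pose and crank angle to these.

```bash
cat > h.py <<'E'
import numpy as np
from workcell import status,eyes
from scipy.spatial.transform import Rotation as R
CAM={"side":(42.47186835576009,287.4377611,216.7572943,np.array([[ 0.99866272,-0.05010257,0.01274746,-0.5074352],[-0.01960893,-0.59523661,-0.80331119,0.14458734],[0.04783571,0.80198698,-0.59542307,1.57362918]])),
"top":(54.299970884,281.0387988,210.563305,np.array([[-0.00261206,-0.99997506,0.00656179,0.05673429],[-0.98468818,0.00142826,-0.1743191,0.52810912],[0.17430538,-0.00691665,-0.98466735,1.29717845]]))}
def proj(n,p):
    f,cx,cy,E=CAM[n]; f=210/np.tan(np.radians(f/2)); q=E[:,:3]@p+E[:,3]
    return np.array([cx+f*q[0]/q[2],cy+f*q[1]/q[2]])
def c2w(P,p):
    c,s=np.cos(P[2]),np.sin(P[2]); return np.array([P[0]+c*p[0]-s*p[1],P[1]+s*p[0]+c*p[1],p[2]])
def knob(th,z=.178): return np.array([-.035-.05*np.cos(th),.165+.05*np.sin(th),z])
E
cat > fit.py <<'E'
from h import *
from scipy.optimize import least_squares
z=.124
C={"top":[((308,118),(.09,.105,z)),((588,50),(.09,-.105,z)),((655,283),(-.09,-.105,z)),((370,360),(-.09,.105,z)),((528,367),(-.122,0,.12)),((219,354),'k.199')],
"side":[((258,400),(-.09,-.105,z)),((503,350),(.09,-.105,z)),((388,195),(.09,.105,z)),((170,230),(-.09,.105,z)),((167,324),(-.122,0,.12)),((154,73),'k.199'),((154,101),'k.178')]}
def res(P):
    r=[]
    for n,L in C.items():
        for uv,p in L:
            uv=(np.array(uv)+.5)/(4.4 if n=="top" else 4)-.5+((180,140) if n=="top" else (235,150))
            p=knob(P[3],float(p[1:])) if isinstance(p,str) else np.array(p)
            r.append(proj(n,c2w(P,p))-uv)
    return np.concatenate(r)
s=least_squares(res,[.55,0,.26,.8]); print(s.x.round(4)); print(s.fun.reshape(-1,2).round(1))
P=s.x
for n,p in dict(axis=(-.035,.165,.178),grip=(-.122,0,.12),knob=knob(P[3])).items(): print(n,c2w(P,np.array(p)).round(4))
E
python3 fit.py
```

```text
[0.5935 0.0316 0.2613 0.7528]
[[-0.5  0.7]
 [ 0.  -0.4]
 [ 0.7  0.5]
 [-0.1  0.4]
 [-0.4  0.2]
 [ 0.1  0.2]
 [ 0.1  0.6]
 [ 0.4  0.9]
 [ 1.1 -1.5]
 [-0.6 -0.4]
 [ 0.1 -0.1]
 [ 0.2  0.5]
 [ 0.2 -0.6]]
axis [0.517 0.182 0.178]
grip [4.756e-01 1.000e-04 1.200e-01]
knob [0.4729 0.2056 0.178 ]
```

```bash
cat >> h.py <<'E'
P=np.array([.5935,.0316,.2613,.7528])
def rows(pts,claw,turn=0,step=.05,rot=None):
    s=status.get_state(); p=np.array(s["tool_pos"]); M=(rot or R.from_quat(s["ee_rot"])).as_matrix(); out=[]
    c=p.copy()
    for q in pts:
        q=np.array(q); n=max(1,int(np.ceil(np.linalg.norm(q-p)/step)))
        for i in range(n):
            d=np.round(M.T@(p+(q-p)*(i+1)/n-c),3)+0.; c=c+M@d; out.append([d.tolist(),[0,0,0],claw])
        p=q
    print(len(out),str(out).replace(' ',''))
def arc(n,dth,lead=0):
    s=status.get_state(); t=s["tool_pos"]; c,sn=np.cos(P[2]),np.sin(P[2]); a=c2w(P,np.array([-.035,.165,0]))
    d=t-a; x,y=c*d[0]+sn*d[1],-sn*d[0]+c*d[1]; th=np.arctan2(y,-x); print("crank",th,"r",np.hypot(x,y),"z",t[2],s["time_s"],s["contact_force"].round(1),s["grip_width"]*91)
    rows([c2w(P,knob(th+dth*(i+1),ZT)) for i in range(n)],.85,step=1)
ZT=.164
E
python3 - <<'E'
from h import *
rows([(.3,-.42,.26),(.47,-.25,.26),(.473,.2056,.26),(.473,.2056,.164)],.45,step=.055,rot=R.from_euler('ZYX',[0.2613,0,np.pi]))
print(R.from_quat(status.get_state()["ee_rot"]).as_matrix().round(3),R.from_euler('ZYX',[0.2613,0,np.pi]).as_matrix().round(3))
E
```

```text
21 [[[0.025,-0.043,-0.014],[0,0,0],0.45],[[0.024,-0.043,-0.014],[0,0,0],0.45],[[0.025,-0.042,-0.015],[0,0,0],0.45],[[0.025,-0.043,-0.014],[0,0,0],0.45],[[0.025,-0.043,-0.014],[0,0,0],0.45],[[0.041,-0.024,0.0],[0,0,0],0.45],[[0.042,-0.024,0.0],[0,0,0],0.45],[[0.042,-0.024,0.0],[0,0,0],0.45],[[0.041,-0.024,0.0],[0,0,0],0.45],[[0.042,-0.024,0.0],[0,0,0],0.45],[[0.013,-0.049,0.0],[0,0,0],0.45],[[0.014,-0.049,0.0],[0,0,0],0.45],[[0.013,-0.049,0.0],[0,0,0],0.45],[[0.013,-0.049,0.0],[0,0,0],0.45],[[0.014,-0.048,0.0],[0,0,0],0.45],[[0.013,-0.049,0.0],[0,0,0],0.45],[[0.014,-0.049,0.0],[0,0,0],0.45],[[0.013,-0.049,0.0],[0,0,0],0.45],[[0.013,-0.049,0.0],[0,0,0],0.45],[[0.0,0.0,0.048],[0,0,0],0.45],[[0.0,0.0,0.048],[0,0,0],0.45]]
[[ 0.941  0.337 -0.   ]
 [ 0.337 -0.941  0.001]
 [ 0.    -0.001 -1.   ]] [[ 0.966  0.258  0.   ]
 [ 0.258 -0.966 -0.   ]
 [ 0.     0.    -1.   ]]
```

```bash
python3 -m inch '[[[0,0,-0.03],[0,0,0.082],0.45],[[0.025,-0.043,-0.01],[0,0,0],0.45],[[0.025,-0.043,-0.01],[0,0,0],0.45],[[0.025,-0.043,-0.01],[0,0,0],0.45],[[0.025,-0.043,-0.01],[0,0,0],0.45],[[0.024,-0.042,0],[0,0,0],0.45],[[0.041,-0.024,0],[0,0,0],0.45],[[0.042,-0.024,0],[0,0,0],0.45]]' 30
python3 - <<'E'
from h import *
rows([(.47,-.25,.26),(.473,.2056,.26)],.45,step=.055)
E
```

```text
time_s: 1.1
tool_pos: [0.3686, -0.3511, 0.2597]
ee_rot: [0.991, 0.13, 0.0, 0.0]
contact_force: [0.6, -0.7, 0.3]
grip_width: 0.551
finger_force: 0.0
12 [[[0.041,-0.024,0.0],[0,0,0],0.45],[[0.042,-0.024,0.0],[0,0,0],0.45],[[0.041,-0.023,0.0],[0,0,0],0.45],[[0.013,-0.049,0.0],[0,0,0],0.45],[[0.014,-0.049,0.0],[0,0,0],0.45],[[0.013,-0.049,0.0],[0,0,0],0.45],[[0.014,-0.049,0.0],[0,0,0],0.45],[[0.013,-0.049,0.0],[0,0,0],0.45],[[0.013,-0.048,0.0],[0,0,0],0.45],[[0.014,-0.049,0.0],[0,0,0],0.45],[[0.013,-0.049,0.0],[0,0,0],0.45],[[0.014,-0.049,0.0],[0,0,0],0.45]]
```

```bash
python3 -m inch '[[[0.041,-0.024,0],[0,0,0],0.45],[[0.042,-0.024,0],[0,0,0],0.45],[[0.041,-0.023,0],[0,0,0],0.45],[[0.013,-0.049,0],[0,0,0],0.45],[[0.014,-0.049,0],[0,0,0],0.45],[[0.013,-0.049,0],[0,0,0],0.45],[[0.014,-0.049,0],[0,0,0],0.45],[[0.013,-0.049,0],[0,0,0],0.45]]'
python3 -m inch '[[[0.013,-0.048,0],[0,0,0],0.45],[[0.014,-0.049,0],[0,0,0],0.45],[[0.013,-0.049,0],[0,0,0],0.45],[[0.014,-0.049,0],[0,0,0],0.45],[[0,0,0],[0,0,0],0.45],[[0,0,0],[0,0,0],0.45]]'
python3 - <<'E'
from h import *
rows([(.473,.2056,.26),(.473,.2056,.164)],.45,step=.055)
print(R.from_quat(status.get_state()["ee_rot"]).as_matrix().round(3))
E
```

```text
time_s: 2.1
tool_pos: [0.4704, 0.0039, 0.2596]
ee_rot: [0.991, 0.13, 0.0, -0.0]
contact_force: [0.7, -0.8, 0.9]
grip_width: 0.552
finger_force: 0.0
time_s: 2.85
tool_pos: [0.4722, 0.2043, 0.2593]
ee_rot: [0.991, 0.131, -0.0, 0.0]
contact_force: [-0.2, -0.1, -0.2]
grip_width: 0.548
finger_force: 0.0
3 [[[0.001,-0.001,-0.001],[0,0,0],0.45],[[0.0,0.0,0.048],[0,0,0],0.45],[[0.0,0.0,0.048],[0,0,0],0.45]]
[[ 0.966  0.259 -0.001]
 [ 0.259 -0.966 -0.   ]
 [-0.001  0.    -1.   ]]
```

```bash
python3 -m inch '[[[0.001,-0.001,0],[0,0,0],0.45],[[0,0,0.048],[0,0,0],0.45],[[0,0,0.048],[0,0,0],0.45],[[0,0,0],[0,0,0],0.45],[[0,0,0],[0,0,0],0.85],[[0,0,0],[0,0,0],0.85],[[0,0,0],[0,0,0],0.85],[[0,0,0],[0,0,0],0.85]]' 30
python3 - <<'E'
from h import *
import cv2
a=[eyes.capture(n)["pixels"] for n in("top","side")]
a=[cv2.resize(x,(400,400),interpolation=3) for x in (a[0][140:260,180:300],a[1][130:280,215:365])]
cv2.imwrite("pics/g1.png",np.hstack(a)); arc(8,.3)
E
```

```text
time_s: 3.85
tool_pos: [0.4738, 0.2062, 0.1648]
ee_rot: [0.991, 0.13, 0.001, -0.0]
contact_force: [-2.0, 0.4, 8.8]
grip_width: 0.226
finger_force: 30.0
crank 0.7725386274491198 r 0.0495990288129253 z 0.1647614562936158 3.95 [-2.3  1.3  9.3] 20.950736561511526
8 [[[0.012,-0.009,0.001],[0,0,0],0.85],[[0.014,-0.005,0.0],[0,0,0],0.85],[[0.015,-0.001,0.0],[0,0,0],0.85],[[0.014,0.004,0.0],[0,0,0],0.85],[[0.013,0.007,0.0],[0,0,0],0.85],[[0.01,0.012,0.0],[0,0,0],0.85],[[0.006,0.013,0.0],[0,0,0],0.85],[[0.001,0.015,0.0],[0,0,0],0.85]]
```

View pics/g1.png

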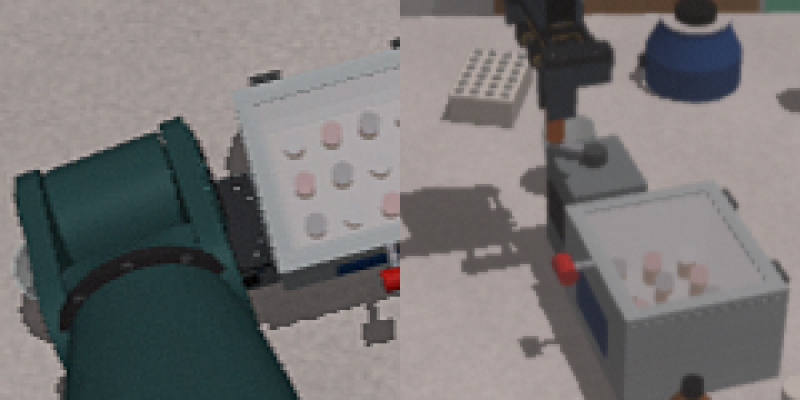

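The gripper holds the orange sleeve (side crop around 556,130) between the pads. The 9 N upward force is small, so I'll ease up 1 mm and start turning.

```bash
python3 -m inch '[[[0.012,-0.009,-0.001],[0,0,0],0.85],[[0.014,-0.005,0],[0,0,0],0.85],[[0.015,-0.001,0],[0,0,0],0.85],[[0.014,0.004,0],[0,0,0],0.85],[[0.013,0.007,0],[0,0,0],0.85],[[0.010,0.012,0],[0,0,0],0.85],[[0.006,0.013,0],[0,0,0],0.85],[[0.001,0.015,0],[0,0,0],0.85]]'
python3 - <<'E'
from h import *
arc(8,.3)
E
```

```text
time_s: 4.95
tool_pos: [0.5673, 0.1939, 0.1656]
ee_rot: [0.991, 0.131, 0.003, -0.001]
contact_force: [11.2, 4.9, -8.1]
grip_width: 0.233
finger_force: 30.0
crank -3.113795839153823 r 0.05162596224092288 z 0.16557265456142997 4.95 [11.2  4.9 -8.1] 21.170488212273614
8 [[[-0.004,0.015,0.002],[0,0,0],0.85],[[-0.007,0.013,-0.001],[0,0,0],0.85],[[-0.011,0.011,0.0],[0,0,0],0.85],[[-0.013,0.007,0.0],[0,0,0],0.85],[[-0.015,0.002,0.0],[0,0,0],0.85],[[-0.014,-0.001,0.0],[0,0,0],0.85],[[-0.014,-0.006,0.0],[0,0,0],0.85],[[-0.011,-0.01,0.0],[0,0,0],0.85]]
```

```bash
python3 -m inch '[[[-0.003,0.015,0.001],[0,0,0],0.85],[[-0.007,0.013,0],[0,0,0],0.85],[[-0.011,0.011,0],[0,0,0],0.85],[[-0.013,0.007,0],[0,0,0],0.85],[[-0.015,0.002,0],[0,0,0],0.85],[[-0.014,-0.001,0],[0,0,0],0.85],[[-0.014,-0.006,0],[0,0,0],0.85],[[-0.011,-0.010,0],[0,0,0],0.85]]'
python3 - <<'E'
from h import *
arc(8,.3)
E
```

```text
time_s: 5.95
tool_pos: [0.4895, 0.1423, 0.165]
ee_rot: [0.992, 0.13, 0.003, -0.002]
contact_force: [16.8, 18.9, -8.9]
grip_width: 0.223
finger_force: 30.0
crank -0.7025160133248183 r 0.048296687792576065 z 0.16495310226672916 5.95 [16.8 18.9 -8.9] 20.336409433371095
8 [[[-0.009,-0.012,0.001],[0,0,0],0.85],[[-0.004,-0.014,0.0],[0,0,0],0.85],[[0.001,-0.015,0.0],[0,0,0],0.85],[[0.005,-0.014,0.0],[0,0,0],0.85],[[0.009,-0.012,0.0],[0,0,0],0.85],[[0.012,-0.009,0.0],[0,0,0],0.85],[[0.014,-0.004,0.0],[0,0,0],0.85],[[0.015,-0.001,0.0],[0,0,0],0.85]]
```

```bash
python3 -m inch '[[[-0.007,-0.014,0.001],[0,0,0],0.85],[[-0.003,-0.015,0],[0,0,0],0.85],[[0.001,-0.015,0],[0,0,0],0.85],[[0.005,-0.014,0],[0,0,0],0.85],[[0.009,-0.012,0],[0,0,0],0.85],[[0.012,-0.009,0],[0,0,0],0.85],[[0.014,-0.004,0],[0,0,0],0.85],[[0.015,0,0],[0,0,0],0.85]]'
sed -i 's/a=c2w(P,np.array(\[-.035,.165,0\]))/a=c2w(P,np.array([-.035,.165,0]))/; s/^P=.*/P=np.array([.5953,.0326,.2613,.7528])/' h.py
python3 - <<'E'
from h import *
arc(8,.3)
E
```

```text
time_s: 6.95
tool_pos: [0.5118, 0.2341, 0.1648]
ee_rot: [0.991, 0.131, 0.001, -0.001]
contact_force: [-4.5, 6.5, 16.7]
grip_width: 0.226
finger_force: 30.0
crank 1.6941064993429262 r 0.05161538248951541 z 0.1647829605950797 6.95 [-4.5  6.5 16.7] 20.54932647380289
8 [[[0.014,0.006,0.001],[0,0,0],0.85],[[0.013,0.008,0.0],[0,0,0],0.85],[[0.009,0.011,0.0],[0,0,0],0.85],[[0.006,0.014,0.0],[0,0,0],0.85],[[0.002,0.015,0.0],[0,0,0],0.85],[[-0.003,0.015,0.0],[0,0,0],0.85],[[-0.008,0.013,0.0],[0,0,0],0.85],[[-0.01,0.01,0.0],[0,0,0],0.85]]
```

```bash
python3 -m inch '[[[0.014,0.005,-0.002],[0,0,0],0.85],[[0.013,0.008,0],[0,0,0],0.85],[[0.009,0.011,0],[0,0,0],0.85],[[0.006,0.014,0],[0,0,0],0.85],[[0.002,0.015,0],[0,0,0],0.85],[[-0.003,0.015,0],[0,0,0],0.85],[[-0.008,0.013,0],[0,0,0],0.85],[[-0.010,0.010,0],[0,0,0],0.85]]'
sed -i 's/^P=.*/P=np.array([.5953,.0333,.2613,.7528])/' h.py
python3 - <<'E'
from h import *
arc(8,.3)
E
```

```text
time_s: 7.95
tool_pos: [0.5556, 0.1499, 0.1648]
ee_rot: [0.991, 0.13, -0.0, -0.0]
contact_force: [-4.9, 8.3, 5.7]
grip_width: 0.225
finger_force: 30.0
crank -2.1361871484569956 r 0.049883616541493384 z 0.1648154602955184 7.95 [-4.9  8.3  5.7] 20.431673586441633
8 [[[-0.014,0.006,0.001],[0,0,0],0.85],[[-0.014,0.002,0.0],[0,0,0],0.85],[[-0.015,-0.003,0.0],[0,0,0],0.85],[[-0.013,-0.007,0.0],[0,0,0],0.85],[[-0.011,-0.01,0.0],[0,0,0],0.85],[[-0.007,-0.014,0.0],[0,0,0],0.85],[[-0.003,-0.014,0.0],[0,0,0],0.85],[[0.002,-0.015,0.0],[0,0,0],0.85]]
```

```bash
python3 -m inch '[[[-0.014,0.005,0],[0,0,0],0.85],[[-0.014,0.002,0],[0,0,0],0.85],[[-0.015,-0.003,0],[0,0,0],0.85],[[-0.013,-0.007,0],[0,0,0],0.85],[[-0.011,-0.010,0],[0,0,0],0.85],[[-0.007,-0.014,0],[0,0,0],0.85],[[-0.003,-0.014,0],[0,0,0],0.85],[[0.002,-0.015,0],[0,0,0],0.85]]'
python3 - <<'E'
from h import *
arc(8,.19)
E
```

```text
time_s: 8.95
tool_pos: [0.4684, 0.1849, 0.1649]
ee_rot: [0.991, 0.131, -0.0, 0.0]
contact_force: [2.5, -2.4, 6.6]
grip_width: 0.225
finger_force: 30.0
crank 0.28686267043252744 r 0.0504924782320067 z 0.16492931615810538 8.95 [ 2.5 -2.4  6.6] 20.44584898754844
8 [[[0.004,-0.009,0.001],[0,0,0],0.85],[[0.005,-0.008,0.0],[0,0,0],0.85],[[0.007,-0.006,0.0],[0,0,0],0.85],[[0.007,-0.006,0.0],[0,0,0],0.85],[[0.009,-0.004,0.0],[0,0,0],0.85],[[0.009,-0.002,0.0],[0,0,0],0.85],[[0.01,-0.001,0.0],[0,0,0],0.85],[[0.009,0.002,0.0],[0,0,0],0.85]]
```

```bash
python3 -m inch '[[[0.004,-0.009,0],[0,0,0],0.85],[[0.005,-0.008,0],[0,0,0],0.85],[[0.007,-0.006,0],[0,0,0],0.85],[[0.007,-0.006,0],[0,0,0],0.85],[[0.009,-0.004,0],[0,0,0],0.85],[[0.009,-0.002,0],[0,0,0],0.85],[[0.010,-0.001,0],[0,0,0],0.85],[[0,0,0],[0,0,0],0.85]]'
python3 -m inch '[[[0.002,0,0],[0,0,0],0.85],[[0,0,0],[0,0,0],0.85]]'
python3 -m inch '[[[0.002,0,0],[0,0,0],0.85],[[0,0,0],[0,0,0],0.85]]'
python3 - <<'E'
from h import *
arc(4,.03)
E
```

```text
time_s: 9.95
tool_pos: [0.5088, 0.2335, 0.165]
ee_rot: [0.991, 0.131, -0.0, -0.0]
contact_force: [-2.4, 5.1, 9.9]
grip_width: 0.228
finger_force: 30.0
time_s: 10.2
tool_pos: [0.5095, 0.2337, 0.1649]
ee_rot: [0.991, 0.13, -0.001, -0.0]
contact_force: [-10.5, 5.0, 14.3]
grip_width: 0.226
finger_force: 30.0
time_s: 10.45
tool_pos: [0.5102, 0.234, 0.1646]
ee_rot: [0.991, 0.13, -0.003, -0.0]
contact_force: [-16.7, 3.9, 18.3]
grip_width: 0.229
finger_force: 30.0
crank 1.6613470725087955 r 0.05108130793939255 z 0.16456088521119047 10.45 [-16.7   3.9  18.3] 20.830155587728555
4 [[[0.001,0.001,0.001],[0,0,0],0.85],[[0.002,0.0,0.0],[0,0,0],0.85],[[0.001,0.001,0.0],[0,0,0],0.85],[[0.002,0.0,0.0],[0,0,0],0.85]]
```

The force now builds to 17 N with almost no motion, at about 14.2 rad, so the crank is on its stop. I'll release, rise and check with a picture.

```bash
python3 -m inch '[[[0.000,0,-0.001],[0,0,0],0.58],[[0,0,0],[0,0,0],0.58],[[0,0,0],[0,0,0],0.58],[[0,0,-0.04],[0,0,0],0.58],[[0,0,-0.05],[0,0,0],0.58],[[0,0,-0.01],[0,0,0],0.5],[[0,0.05,0],[0,0,0],0.34],[[0,0.05,0],[0,0,0],0.34]]'
sed -i 's/^P=.*/P=np.array([.5953,.0333,.2613,.7528])/' h.py
python3 - <<'E'
from h import *
g=c2w(P,np.array([-.122,0,.12])); print(g)
rows([(g[0],g[1],.26),(g[0],g[1],.105)],.34,step=.055)
E
```

```text
time_s: 11.45
tool_pos: [0.5389, 0.1365, 0.265]
ee_rot: [0.991, 0.131, -0.0, 0.0]
contact_force: [0.4, -0.8, -0.3]
grip_width: 0.651
finger_force: 0.0
[0.4774413  0.00178293 0.12      ]
6 [[[-0.031,0.038,0.002],[0,0,0],0.34],[[-0.032,0.038,0.001],[0,0,0],0.34],[[-0.031,0.038,0.002],[0,0,0],0.34],[[0.0,0.0,0.052],[0,0,0],0.34],[[0.0,0.0,0.051],[0,0,0],0.34],[[0.0,0.0,0.052],[0,0,0],0.34]]
```

```bash
python3 -m inch '[[[-0.031,0.038,0.002],[0,0,0],0.34],[[-0.032,0.038,0.001],[0,0,0],0.34],[[-0.031,0.038,0.002],[0,0,0],0.34],[[0,0,0],[0,0,0],0.34]]'
python3 - <<'E'
from h import *
import cv2
a=[eyes.capture(n)["pixels"] for n in("top","side")]
a=[cv2.resize(x,(400,400),interpolation=3) for x in (a[0][150:260,200:310],a[1][130:280,225:375])]
cv2.imwrite("pics/g2.png",np.hstack(a))
g=c2w(P,np.array([-.122,0,.12])); rows([(g[0],g[1],.105)],.34,step=.055)
E
```

```text
time_s: 11.95
tool_pos: [0.4762, 0.0011, 0.2597]
ee_rot: [0.992, 0.129, -0.001, 0.0]
contact_force: [0.4, -0.2, 0.5]
grip_width: 0.662
finger_force: 0.0
3 [[[0.0,0.0,0.052],[0,0,0],0.34],[[0.0,0.001,0.051],[0,0,0],0.34],[[0.0,0.0,0.052],[0,0,0],0.34]]
```

View pics/g2.png

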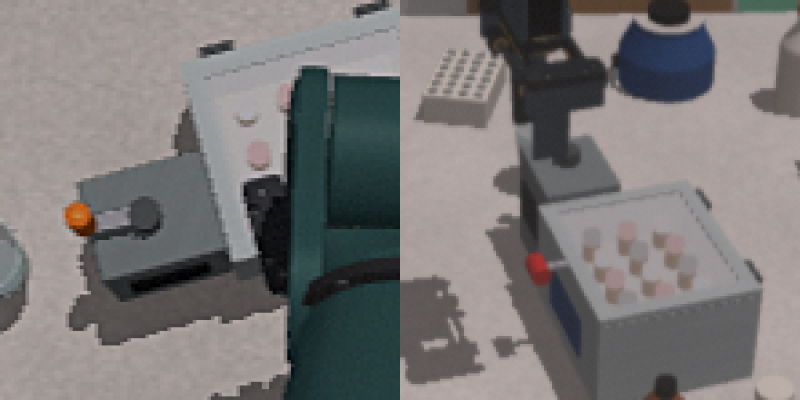

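The sleeve (top crop 78,216) now lies on the +y side of the hub, the vials have risen under the shut lid, and the red grip is at side crop (538,268). I'll check the crank angle numerically and descend onto the grip.

```bash
python3 -c "
from h import *
for P in ([.5935,.0316,.2613],[.5953,.0333,.2613]):
  for t in (13.9,14.05,14.2): print(t,((proj('top',c2w(P,knob(t,.199)))-(200,150)+.5)*400/110).round(1))
"
python3 -m inch '[[[0,0.001,0.052],[0,0,0],0.34],[[0,0,0.051],[0,0,0],0.34],[[0,0,0.052],[0,0,0],0.34],[[0,0,0],[0,0,0],0.34],[[0,0,0],[0,0,0],0.8],[[0,0,0],[0,0,0],0.8],[[0,0,0],[0,0,0],0.8],[[0,0,0],[0,0,0],0.8]]' 40
```

```text
13.9 [ 84.1 232.3]
14.05 [ 80.4 223.8]
14.2 [ 78.1 214.9]
13.9 [ 82. 230.]
14.05 [ 78.3 221.6]
14.2 [ 76.  212.7]
time_s: 13.05
tool_pos: [0.4787, 0.0021, 0.1066]
ee_rot: [0.991, 0.13, 0.001, 0.0]
contact_force: [-0.6, 1.2, 8.1]
grip_width: 0.253
finger_force: 3.8
```

```bash
python3 -m inch '[[[0,0,0],[0,0,0],0.8],[[0,0,0],[0,0,0],0.8]]'
python3 - <<'E'
from h import *
import cv2
a=[eyes.capture(n)["pixels"] for n in("top","side")]
a=[cv2.resize(x,(400,400),interpolation=3) for x in (a[0][170:260,250:340],a[1][190:270,235:315])]
cv2.imwrite("pics/g3.png",np.hstack(a)); print(status.get_state()["grip_width"])
E
```

```text
time_s: 13.3
tool_pos: [0.479, 0.0021, 0.1066]
ee_rot: [0.991, 0.13, 0.001, 0.0]
contact_force: [-0.2, 0.7, 9.2]
grip_width: 0.202
finger_force: 4.5
0.20096485344957468
```

View pics/g3.png

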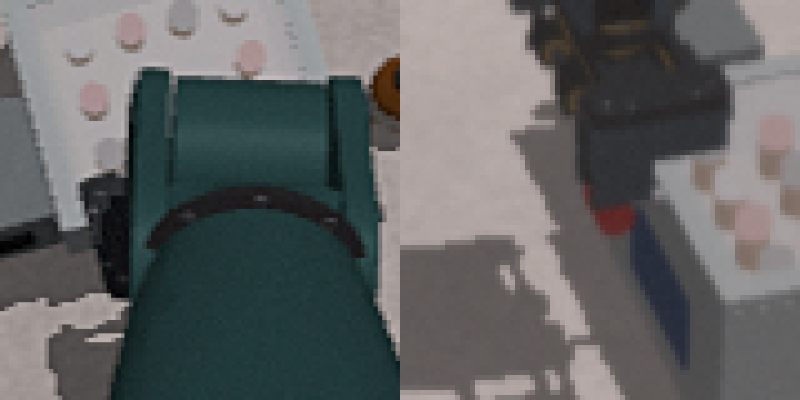

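Run:
```python
from h import *
s=status.get_state(); M=R.from_quat(s["ee_rot"]).as_matrix()
f=lambda p:((proj('side',p)-(235,190)+.5)*5+(400,0)).round(0)
for y in(-.0225,-.009,.009,.0225):
  for x in(-.016,.016): print(x,y,f(s["tool_pos"]+M@[x,y,0]))
for z in (.109,.12,.131): print(z,f(c2w(P,np.array([-.122,0,z]))),f(c2w(P,np.array([-.122,-.015,z]))),f(c2w(P,np.array([-.122,.015,z]))))
print(s["contact_force"],s["wrist_torque"],s["joints"],M.round(3))
```

```text
-0.016 -0.0225 [577. 203.]
0.016 -0.0225 [631. 193.]
-0.016 -0.009 [584. 217.]
0.016 -0.009 [638. 207.]
-0.016 0.009 [593. 236.]
0.016 0.009 [647. 226.]
-0.016 0.0225 [600. 250.]
0.016 0.0225 [655. 240.]
0.109 [613. 218.] [621. 234.] [605. 203.]
0.12 [613. 203.] [621. 219.] [605. 188.]
0.131 [613. 188.] [621. 203.] [605. 172.]
[0.01359329 0.48752566 7.83462232] [0.15069186 0.15695884 0.01354789] [-4.43222472e-02  1.58854888e-01  2.21254274e+00  1.25003494e-04
  7.68402357e-01  1.26472784e+00] [[ 0.966  0.259  0.002]
 [ 0.259 -0.966  0.   ]
 [ 0.002  0.    -1.   ]]
```

Run:
```python
from h import *
M=R.from_quat([.992,.129,-.001,0]).as_matrix(); t=np.array([.4762,.0011,.2597])
f=lambda p:((proj('side',p)-(225,130)+.5)*400/150+(400,0)).round(0)
for dz in(0,-.019):
 for y in(-.044,-.03,.03,.044):
  for x in(-.016,.016): print(dz,x,y,f(t+M@[x,y,dz]))
```

```text
0 -0.016 -0.044 [512. 138.]
0 0.016 -0.044 [542. 134.]
0 -0.016 -0.03 [516. 145.]
0 0.016 -0.03 [546. 141.]
0 -0.016 0.03 [532. 178.]
0 0.016 0.03 [564. 172.]
0 -0.016 0.044 [537. 185.]
0 0.016 0.044 [568. 180.]
-0.019 -0.016 -0.044 [512. 123.]
-0.019 0.016 -0.044 [542. 118.]
-0.019 -0.016 -0.03 [515. 130.]
-0.019 0.016 -0.03 [546. 125.]
-0.019 -0.016 0.03 [532. 161.]
-0.019 0.016 0.03 [564. 156.]
-0.019 -0.016 0.044 [537. 169.]
-0.019 0.016 0.044 [568. 164.]
```

The finger tips appear about 20 mm higher than the reported TCP in all three pictures, so the fingers closed above the barrel. I'll reopen, go about 24 mm lower and close again.

```bash
python3 -m inch '[[[0,0,-0.006],[0,0,0],0.34],[[0,0,0],[0,0,0],0.34],[[0,0,0],[0,0,0],0.34],[[0,0,0],[0,0,0],0.34]]'
python3 -m inch '[[[0,0,0.01],[0,0,0],0.34],[[0,0,0.01],[0,0,0],0.34],[[0,0,0.009],[0,0,0],0.34],[[0,0,0],[0,0,0],0.34]]'
python3 -m inch '[[[0,0,0],[0,0,0],0.8],[[0,0,0],[0,0,0],0.8],[[0,0,0],[0,0,0],0.8],[[0,0,0],[0,0,0],0.8],[[0,0,0],[0,0,0],0.8]]' 40
```

```text
time_s: 13.9
tool_pos: [0.4779, 0.0021, 0.1115]
ee_rot: [0.991, 0.131, -0.0, -0.0]
contact_force: [-0.5, 0.0, 0.2]
grip_width: 0.606
finger_force: 0.0
time_s: 14.4
tool_pos: [0.4774, 0.0021, 0.0816]
ee_rot: [0.991, 0.131, -0.001, -0.0]
contact_force: [0.1, 0.7, 0.2]
grip_width: 0.66
finger_force: 0.0
time_s: 15.02
tool_pos: [0.478, 0.0026, 0.0828]
ee_rot: [0.991, 0.13, 0.0, -0.0]
contact_force: [-0.8, 6.5, 3.1]
grip_width: 0.325
finger_force: 40.0
```

The 29.6 mm opening at 40 N matches the barrel's length, so the grip is held by its flat ends. I'll lift along the arc.

```bash
python3 -m inch '[[[0.001,0,-0.018],[0,0,0],0.8],[[0.002,0,-0.019],[0,0,0],0.8],[[0.004,0,-0.018],[0,0,0],0.8],[[0.006,0,-0.018],[0,0,0],0.8],[[0,0,0],[0,0,0],0.8]]'
python3 -m inch '[[[0.007,0,-0.017],[0,0,0],0.8],[[0.008,0,-0.016],[0,0,0],0.8],[[0.010,0,-0.016],[0,0,0],0.8],[[0.011,0,-0.014],[0,0,0],0.8],[[0,0,0],[0,0,0],0.8]]'
python3 - <<'E'
from h import *
import cv2
a=[eyes.capture(n)["pixels"] for n in("top","side")]
a=[cv2.resize(x,(400,400),interpolation=3) for x in (a[0][150:260,230:340],a[1][150:280,225:355])]
cv2.imwrite("pics/g4.png",np.hstack(a))
E
```

```text
time_s: 15.65
tool_pos: [0.4909, 0.0061, 0.1566]
ee_rot: [0.991, 0.13, 0.0, -0.0]
contact_force: [-0.3, 5.8, -3.2]
grip_width: 0.328
finger_force: 40.0
time_s: 16.27
tool_pos: [0.5261, 0.0158, 0.2194]
ee_rot: [0.991, 0.131, 0.001, -0.001]
contact_force: [0.7, 7.1, -4.8]
grip_width: 0.325
finger_force: 40.0
```

View pics/g4.png

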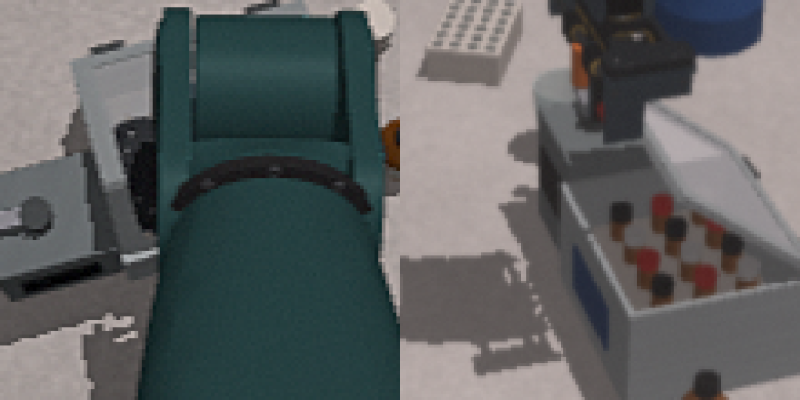

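The lid is rising with the gripper (side crop: front edge at about 650,110), the vials are up and the sleeve is undisturbed. I'll do the last 20 degrees.

```bash
python3 -m inch '[[[0.013,0,-0.014],[0,0,0],0.8],[[0.013,0,-0.012],[0,0,0],0.8],[[0.015,0,-0.011],[0,0,0],0.8],[[0.015,0,-0.010],[0,0,0],0.8],[[0,0,0],[0,0,0],0.8],[[0,0,0],[0,0,0],0.8],[[0,0,0],[0,0,0],0.8],[[0,0,0],[0,0,0],0.8]]'
python3 - <<'E'
from h import *
import cv2
s=status.get_state(); t=s["tool_pos"]
d=t-np.array([.4777,.0023,.0822]); dx=np.cos(.2613)*d[0]+np.sin(.2613)*d[1]
print(t,dx,d[2],np.degrees(np.arctan2(d[2],.212-dx)),np.hypot(d[2],.212-dx))
c=eyes.capture("side")["pixels"]
cv2.imwrite("pics/g5.png",cv2.resize(c[130:290,225:385],(600,600),interpolation=3))
E
```

```text
time_s: 17.38
tool_pos: [0.5796, 0.0304, 0.2661]
ee_rot: [0.991, 0.13, -0.0, -0.001]
contact_force: [-2.1, 9.4, -2.3]
grip_width: 0.325
finger_force: 40.0
[0.57955449 0.0303509  0.26605494] 0.10564360812788182 0.18385493646573842 59.95147989217364 0.21240131768629938
```

View pics/g5.png

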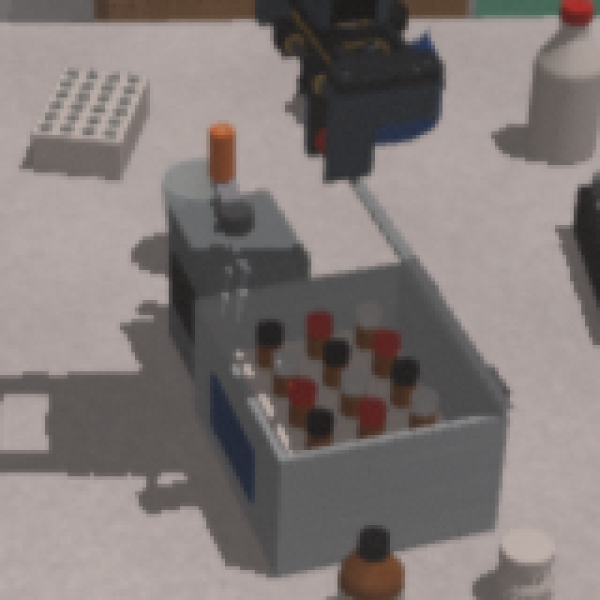

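The lid stands at about 60 degrees (front edge at 355,180), with the grip held in the fingers (29.6 mm opening, 40 N). The crank and the bystanders in view look undisturbed, so I'm handing in.

```bash
python3 -c "
from workcell import ticket; print(ticket.job_done())"
```

```text
the job is handed in; nothing more can be done
None
```

The job is handed in: the crank is against its stop (about 14.2 rad) with the vial rack up, and the lid is held by its red grip at about 60 degrees; my first close on the grip landed on top of the barrel and had to be redone lower.

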